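# Pass a finds dish through a spring-gated chute

## Robot

A 6-joint arm with a two-finger parallel gripper is mounted at the origin on the work surface; the furniture and walls round the work are solid. World frame = base frame: x ahead of the robot, y to its left, z up, the work surface at z = 0. Lengths are in mm, angles in degrees, forces in N, time in s.
With the tool pointing down it reaches from about 300 to 850 mm from the base axis. Payload 4.2 kg.
Tool frame: the origin (TCP) lies between the finger pads; the fingertips stand 22 mm ahead of it and the grasp point (between the pads) lies 3 mm ahead of it; z points along the fingers, y is the direction in which the jaws open and shut (so a half turn about z gives the same grasp; the last joint's range is limited). The gripper opens to 91 mm and grips with 3 to 60 N. Pads are 32 mm wide; open, the fingers measure 118 mm over their backs; the gripper's body (76 mm by 178 mm) begins 60 mm behind the grasp point.
Start: joints at [-1.146, 18.312, 89.639, -0, 72.044, -1.146], TCP at [575.014, 0, 235.976] pointing down, gripper open.
Joint ranges: [-177.97, 177.97], [-48.28, 115.42], [12.27, 149.76], [-77.06, 257.06], [2.81, 150.46], [-146.56, 146.56]. Speed limits (degrees/s): [147.25, 147.25, 180, 180, 180, 180].

## Interface

Orientations are given as [roll, pitch, yaw] about the fixed x, y, z axes, in that order (R = Rz(yaw) Ry(pitch) Rx(roll)).
In Python, from workcell import telemetry, cams, env gives the robot as it stands.
- The arm moves only by the shell command python3 -m inch 'ROWS' [FORCE]. ROWS is JSON, a list of rows, each an object of numbers: "x", "y", "z": the shift along the tool's x, y, z in cm; "yaw": the turn about the tool's z in units of 5 degrees (1.0 is 5 degrees); "gripper": the gripper's target within -1 to 1 (fully open at 1, half-way at 0, shut at -1). A call has 1 to 12 rows; each row shifts and turns the commanded pose from where the row before left it, along the tool's axes as they then stand; what a row does not reach is not made up. A row lasts 1/12 s, in which the tool goes at most 41.7 mm and 7.16 degrees, less where a joint would pass 70% of its speed; a pose out of reach is approached as far as the arm can. A call is refused whole if a number of a shift passes 4.17 or a number of a turn 1, either way. A call with a gripper value outside its range is refused whole. The fingers move at their own pace and stop on an object; FORCE is the grip in N (left out, the last holds). Time passes only in rows, so rows that do not move let the fingers close. It gives the time, the measured TCP pose, the force and the opening at its end, in the units of the state.
- telemetry.state(): the state, without advancing time (a new reading comes with each control period).
- cams.grab_frame(name): name is "scene" or "side" or "wrist"; returns a dict with "pixels" (480x640x3 uint8, red, green, blue), "mtx" (3x3 intrinsics, pixels), "rvec" (rotation vector, rad) and "tvec" (3), from world to camera coordinates, as OpenCV has them. Camera axes: x right, y down, z forward; pixel columns grow to the right and rows downward; lengths in mm; the calibration is good to about 2 mm. The wrist camera is an equidistant fisheye: a pixel r from the principal point sees the ray r / f radians off the axis. A picture is of the moment at which its call begins. There is no depth.
- env.job_done(): hands the job in, once; it reports no verdict.
The state is a dict: "time_s": time; "qpos": joint angles; "qvel": joint speeds; "effort": joint torques, N m; "ee_pos": TCP position; "ee_rot": TCP orientation; "force": force on the tool from outside, world axes, zero at the start; "torque": the same for the moment, N m; "gripper_width": finger opening in mm.
Only numpy, scipy, OpenCV 4.12 (cv2) and the standard library are available. Lean on these libraries where they do the work, as an engineer would, in place of code of your own. Each camera call takes 0.05 s, during which the arm holds its last target. There are 200 camera calls.

## Task

Push the spring gate of the pass chute open by its long bar and hold it open with a fingertip while you slide the finds dish along the chute, past the gate, until it is fully home against the end stop; then let the gate close behind it. Only push it: do not pinch, lift or tip the dish, and leave the other things on the table alone.

Things in the scene. Friction and masses are not known exactly. Their poses are not given: they have to be found in the camera images.
- chute: Fixed chute on a plywood plinth, 285 x 112 mm. Origin: on the table under the gate blade, mid-width. x is the way the dish travels, y points left of that (gate hinge side), z up. Channel floor at z = 50 mm; channel 100 mm wide (y = -50 to +50) between side walls with tops at z = 70. Open at the entry, x = -175; end stop face at x = +105. Left wall has a 24 mm gap at x = 0 for the blade.
- gate (a joint): Gate angle, rad: 0 shut, grows as its bar is pushed toward chute +y, stop at 0.6. Hinge line along chute x at y = +60, z = 8 mm. Its blade, 5 mm thick at x = 0, shut blocks the channel from y = +34 mm to the left wall, from 3 mm above the floor; it is clear of the channel from 0.33 rad on. The dish cannot push it open. A spring shuts it when let go; 2 to 4 N at the bar hold it open.
- gate_bar (a point): Point on the axis of the gate's push bar at chute x = 0; moves with it. Steel bar 8 mm thick along chute x from -200 to +55 mm. Axis in the chute frame: shut y = +10, z = 83 mm (above the dish); y = +37, z = 93 at 0.33 rad; y = +47, z = 97 at 0.44 rad. Fingers that stand in the channel behind the dish can lean sideways on the bar all the way while they push the dish.
- finds_dish: White rectangular dish with small finds in it, standing in the channel on the entry side of the gate, 80 mm along the chute, 94 mm across it, 19 mm high with a flared rim, about 80 g. Origin: centre of its underside; x along the chute's x at the start, z up. Fully home, its origin is at chute x = +65 mm and its trailing rim at x = +25 mm, past the blade.
- spare_dish: A like white dish on the table on the right-hand side of the chute, not part of the job. Origin: centre of its underside.
- brush: Wooden brush, 168 mm long, on the table along the right-hand side of the chute; leave alone.
- sherd_b: Pottery sherd 51 x 116 x 18 mm beyond the entry end of the chute, to the left; leave alone.
- stone: Round stone 55 x 57 x 42 mm at the back beyond the chute; leave alone.

How it is judged:
By the outcome, as a careful person would: the job done as asked, in the order asked, and still so for the second after the job is handed in, with the robot touching nothing.
It also fails if it takes over 42 s, if anything falls off the work surface, if the arm or the gripper's body presses on something with over 40 N, if the wrist force passes 120 N, or if a joint passes its speed limit or range.

## Working session

There is one attempt and no reset: what is moved stays moved. The work goes in short steps, Python scripts to look and compute and a shell command to move; the robot and the scene stay as the last step left them, time stands still between calls to the robot, and variables do not carry over. Pictures are saved under pics/ and viewed, about 8 in all and at most 12, crops included, and the job is handed in when it is done.

```bash
mkdir -p pics; ls; python3 - <<'E'
from workcell import telemetry,cams
import cv2,numpy as np
print(telemetry.state())
for n in("scene","side"):
    f=cams.grab_frame(n); cv2.imwrite(f"pics/{n}0.png",f["pixels"][:,:,::-1]); np.savez(f"{n}0.npz",**f); print(n,f["mtx"],f["rvec"],f["tvec"])
E
```

```text
pics
{'time_s': 0.0, 'qpos': array([-1.14596864e+00,  1.83520326e+01,  8.97061768e+01, -1.90721223e-04,
        7.20421208e+01, -1.14461650e+00]), 'qvel': array([-0.10157088,  0.07569226, -0.12587473, -0.04089208,  0.07137855,
        0.09178074]), 'effort': array([-5.01459035e-04, -4.12465632e+01, -2.31973493e+01,  7.28826877e-02,
        4.58198413e-02, -1.41870069e-04]), 'ee_pos': array([5.74544622e+02, 8.35020871e-03, 2.35117861e+02]), 'ee_rot': array([-1.79899686e+02, -1.82290480e-03,  8.99987052e+01]), 'force': array([ 0.73921526, -0.45912273, -0.39104498]), 'torque': array([ 0.00418371, -0.03272491,  0.01396626]), 'gripper_width': 91.12517021816579}
scene [[442.14666329   0.         319.47025737]
 [  0.         442.14666329 249.02161834]
 [  0.           0.           1.        ]] [ 0.58509413 -2.76030613  0.97119839] [558.98799894  20.41617176 910.5260108 ]
side [[587.04083955   0.         312.90582179]
 [  0.         587.04083955 246.07045058]
 [  0.           0.           1.        ]] [ 2.05461499 -0.63406575  0.35657904] [-295.75487106  316.09669492  897.95590254]
```

View pics/scene0.png

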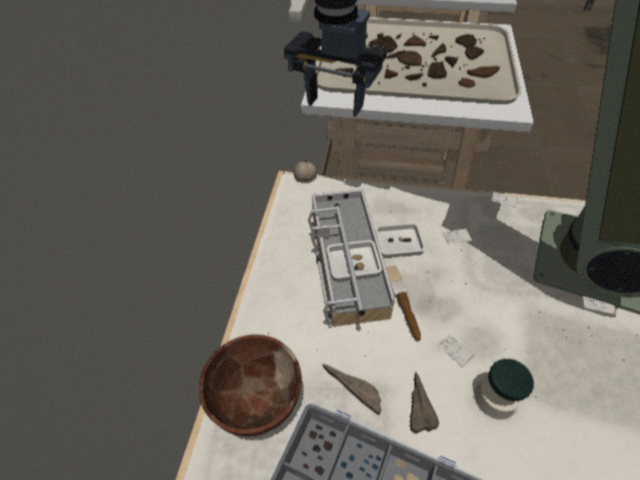

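View pics/side0.png

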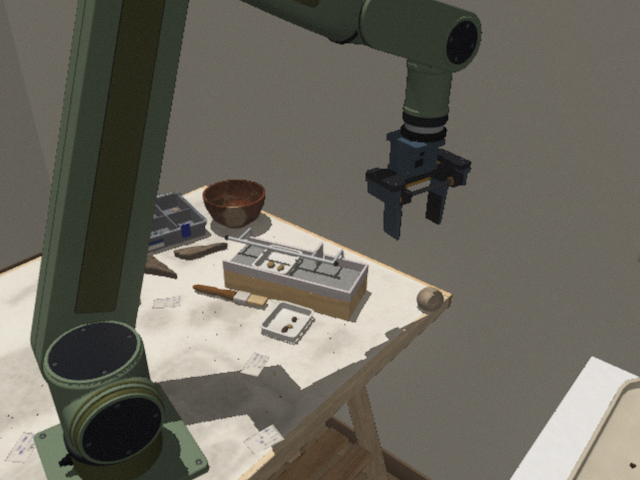

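```bash
python3 - <<'E'
import cv2
a=cv2.imread("pics/scene0.png")[180:335,295:435]; b=cv2.imread("pics/side0.png")[220:325,215:380]
a=cv2.resize(a,None,fx=3.8,fy=3.8,interpolation=cv2.INTER_CUBIC)
cv2.imwrite("pics/a.png",a)
cv2.imwrite("pics/b.png",cv2.resize(b,None,fx=4.5,fy=4.5,interpolation=cv2.INTER_CUBIC))
E
```

```text
(no output)
```

View pics/a.png

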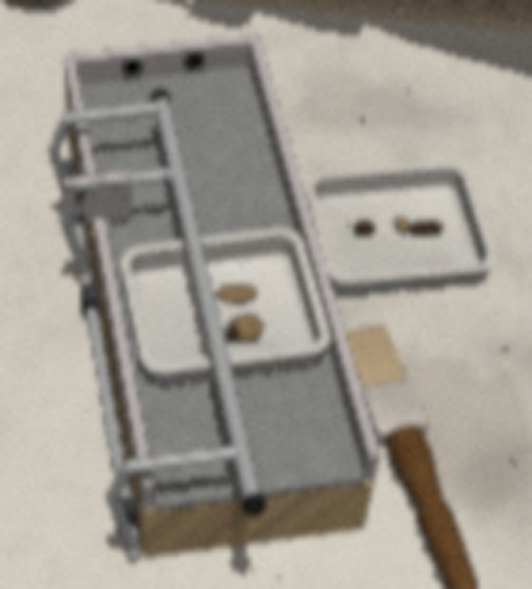

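View pics/b.png

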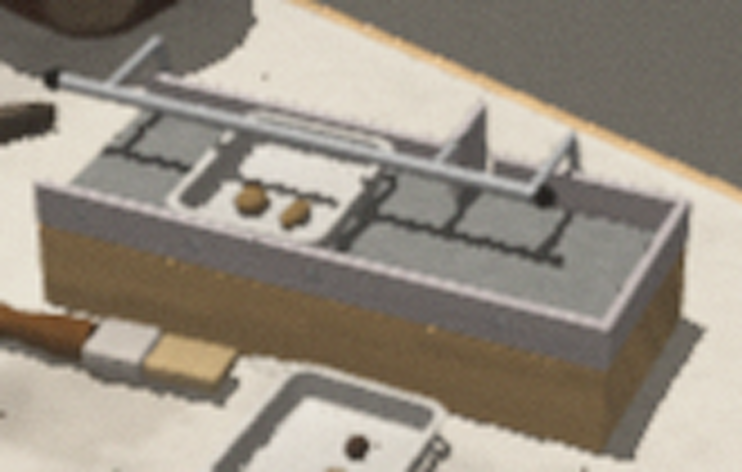

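```bash
cat > h.py <<'E'
import numpy as np,cv2
from scipy.optimize import least_squares
F={n:dict(np.load(f"{n}0.npz")) for n in("scene","side")}
def proj(n,P):
    f=F[n]; return cv2.projectPoints(np.array(P,float).reshape(-1,3),f["rvec"],f["tvec"],f["mtx"],None)[0][:,0]
def cw(c,P):
    P=np.array(P,float).reshape(-1,3);t=np.radians(c[2]);C,S=np.cos(t),np.sin(t)
    return np.c_[c[0]+C*P[:,0]-S*P[:,1],c[1]+S*P[:,0]+C*P[:,1],P[:,2]]
def ray(n,uv,z):
    f=F[n];R=cv2.Rodrigues(f["rvec"])[0];d=R.T@np.linalg.inv(f["mtx"])@np.array([*uv,1.]);o=-R.T@f["tvec"].ravel()
    return o+d*(z-o[2])/d[2]
A=lambda u,v:(295+u/3.8,180+v/3.8)
B=lambda u,v:(215+u/4.5,220+v/4.5)
E
python3 - <<'E'
from h import *
sc=[((-175,-56,70),A(377,457)),((-175,-56,0),A(362,527)),((-175,56,0),A(143,555)),((110,-56,70),A(258,42)),((110,56,70),A(70,57)),((-200,10,83),A(252,502)),((55,10,83),A(160,97))]
sd=[((-175,-56,70),B(37,185)),((110,-56,70),B(608,325)),((110,-56,0),B(605,450)),((110,56,70),B(688,203)),((-175,-56,0),B(45,300)),((-200,10,83),B(52,78)),((55,10,83),B(545,197))]
def res(c):return np.r_[tuple((proj(n,cw(c,[p for p,_ in L]))-[q for _,q in L]).ravel() for n,L in(("scene",sc),("side",sd)))]
g1=ray("scene",sc[0][1],70);g2=ray("scene",sc[3][1],70);print(g1,g2)
y0=np.degrees(np.arctan2(*(g2-g1)[[1,0]]))
r=least_squares(res,[*(g1+g2)[:2]/2,y0],loss="soft_l1");print(r.x,res(r.x).round(1))
c=r.x;t=np.radians(c[2]);R=np.array([[np.cos(t),-np.sin(t)],[np.sin(t),np.cos(t)]])
for n,L in(("scene",[A(122,245),A(303,232),A(328,355),A(150,375)]),("side",[B(390,150),B(335,248),B(170,208),B(255,115)])):
    print(n,[(R.T@(ray(n,q,69)[:2]-c[:2])).round(1) for q in L])
E
```

```text
[331.60386741 302.89238318  70.        ] [479.61939963  66.85044292  70.        ]
[471.72083077 179.84127216 -57.94471281] [ 0.9 -1.9  0.6 -0.2 -0.7  0.1  0.3 -3.3 -1.6 -1.7  0.  -0.7  0.1 -0.7
 -1.5 -2.  -0.7 -0.3 -1.3  0.3  0.4 -2.6 -0.7 -0.4  0.5 -0.9 -0.4 -1.2]
scene [array([-34.8,  44.2]), array([-40.2, -48.8]), array([-118. ,  -44.3]), array([-117. ,   42.7])]
side [array([-32. ,  33.6]), array([-20.9, -50.2]), array([-103.7,  -51.8]), array([-104.6,   35.7])]
```

```bash
python3 -m inch '[{"yaw":-0.8,"gripper":-0.58},{"yaw":-0.8},{"yaw":-0.8},{"yaw":-0.8},{"yaw":-0.8},{"yaw":-0.8},{"yaw":-0.8},{"yaw":-0.8},{"x":1.5},{"x":3},{"x":3},{"x":3}]' 20 && python3 -m inch '[{"x":3},{"x":3},{"x":3},{"x":3,"y":-0.6},{"x":3,"y":-0.7},{"x":3},{"x":3},{"x":2.7,"z":2},{"z":3},{"z":3},{"z":1},{}]'
cat >> h.py <<'E'
CH=[471.7,179.8,-58.0]
def ch(p,c=CH):
    t=np.radians(c[2]);d=np.array(p[:2])-c[:2];return np.array([np.cos(t)*d[0]+np.sin(t)*d[1],-np.sin(t)*d[0]+np.cos(t)*d[1],p[2]])
def look(tag):
    from workcell import telemetry,cams
    s=telemetry.state();print(s["time_s"],"chute tcp",ch(s["ee_pos"]).round(1),s["ee_rot"].round(1),s["force"].round(1),round(s["gripper_width"],1))
    o=[]
    for n in("scene","side","wrist"):
        f=cams.grab_frame(n);np.savez(f"{n}_{tag}.npz",**f);o.append(f["pixels"][:,:,::-1])
    a=cv2.resize(o[0][170:340,285:445],None,fx=2.35,fy=2.35,interpolation=2);b=cv2.resize(o[1][180:330,200:390],None,fx=2.1,fy=2.1,interpolation=2)
    w=cv2.resize(o[2],(400,300))
    I=np.zeros((600,800,3),np.uint8);I[:a.shape[0],:a.shape[1]]=a;I[:b.shape[0],400:400+b.shape[1]]=b[:,:400];I[300+20:600,400:]=w[:280]
    cv2.imwrite(f"pics/{tag}.png",I)
E
python3 -c "
from h import *;look('p1')"
```

```text
0.1 chute tcp [207.   -8.  235.2] [-179.9   -0.    90. ] [-0.3 -0.7 -0.5] 91.4invalid input
```

View pics/p1.png

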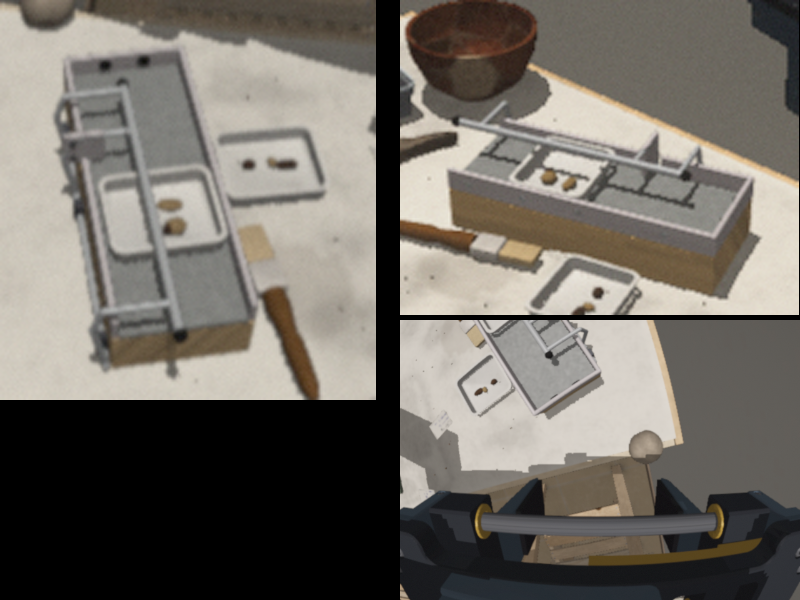

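The first call was refused, so nothing moved. The picture shows the scene unchanged. I'll retry with complete rows.

```bash
python3 -m inch '[{"x":0,"y":0,"z":0,"yaw":-0.8,"gripper":-0.58}]' 20; python3 -m inch '[{"x":0,"y":0,"z":0,"yaw":-0.8,"gripper":-0.58}]'; python3 -m inch --help | head -20
```

```text
time_s: 0.33
ee_pos: [574.9, 0.0, 235.7]
ee_rot: [-180.0, -0.0, 94.1]
force: [-0.2, -0.3, 0.1]
gripper_width: 87.0
time_s: 0.42
ee_pos: [574.9, -0.0, 235.8]
ee_rot: [-180.0, -0.0, 98.2]
force: [0.2, 0.7, -0.2]
gripper_width: 80.8invalid input: not JSON, or not a number
```

```bash
python3 -m inch '[{"x":0,"y":0,"z":0,"yaw":-0.8,"gripper":-0.58},{"x":0,"y":0,"z":0,"yaw":-0.8,"gripper":-0.58},{"x":0,"y":0,"z":0,"yaw":-0.8,"gripper":-0.58},{"x":0,"y":0,"z":0,"yaw":-0.8,"gripper":-0.58},{"x":0,"y":0,"z":0,"yaw":-0.8,"gripper":-0.58},{"x":0,"y":0,"z":0,"yaw":-0.8,"gripper":-0.58},{"x":1.5,"y":0,"z":0,"yaw":0,"gripper":-0.58},{"x":3,"y":0,"z":0,"yaw":0,"gripper":-0.58},{"x":3,"y":0,"z":0,"yaw":0,"gripper":-0.58},{"x":3,"y":0,"z":0,"yaw":0,"gripper":-0.58}]' && python3 -m inch '[{"x":3,"y":0,"z":0,"yaw":0,"gripper":-0.58},{"x":3,"y":0,"z":0,"yaw":0,"gripper":-0.58},{"x":3,"y":0,"z":0,"yaw":0,"gripper":-0.58},{"x":3,"y":-0.6,"z":0,"yaw":0,"gripper":-0.58},{"x":3,"y":-0.7,"z":0,"yaw":0,"gripper":-0.58},{"x":3,"y":0,"z":0,"yaw":0,"gripper":-0.58},{"x":3,"y":0,"z":0,"yaw":0,"gripper":-0.58},{"x":2.7,"y":0,"z":2,"yaw":0,"gripper":-0.58},{"x":0,"y":0,"z":3,"yaw":0,"gripper":-0.58},{"x":0,"y":0,"z":3,"yaw":0,"gripper":-0.58},{"x":0,"y":0,"z":1,"yaw":0,"gripper":-0.58},{"x":0,"y":0,"z":0,"yaw":0,"gripper":-0.58}]'
python3 -c "
from h import *;look('p2')"
```

```text
time_s: 1.25
ee_pos: [518.0, 90.3, 235.7]
ee_rot: [-180.0, -0.0, 121.9]
force: [0.7, -0.1, -0.2]
gripper_width: 19.4
time_s: 2.25
ee_pos: [380.1, 282.3, 143.3]
ee_rot: [-179.6, 0.0, 122.0]
force: [-1.1, 0.6, 0.7]
gripper_width: 19.2
2.25 chute tcp [-135.5  -23.4  143.3] [-179.6    0.   122. ] [-1.1  0.6  0.7] 19.2
```

View pics/p2.png

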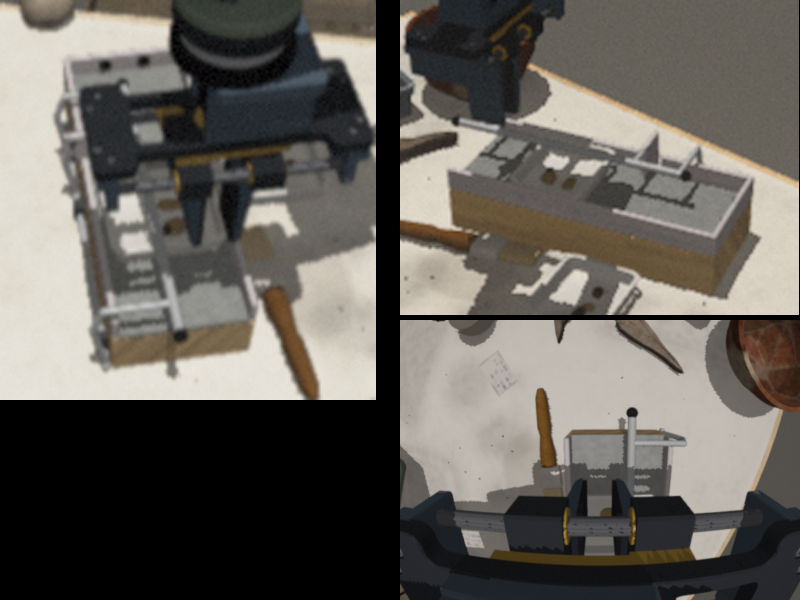

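```bash
python3 - <<'E'
from h import *
f=np.load("wrist_p2.npz");I=f["pixels"][110:350,200:520,::-1]
cv2.imwrite("pics/w2.png",cv2.resize(I,None,fx=2.5,fy=2.5,interpolation=2));print(f["mtx"])
E
```

```text
[[371.64829954   0.         318.73966267]
 [  0.         371.64829954 231.14037217]
 [  0.           0.           1.        ]]
```

View pics/w2.png

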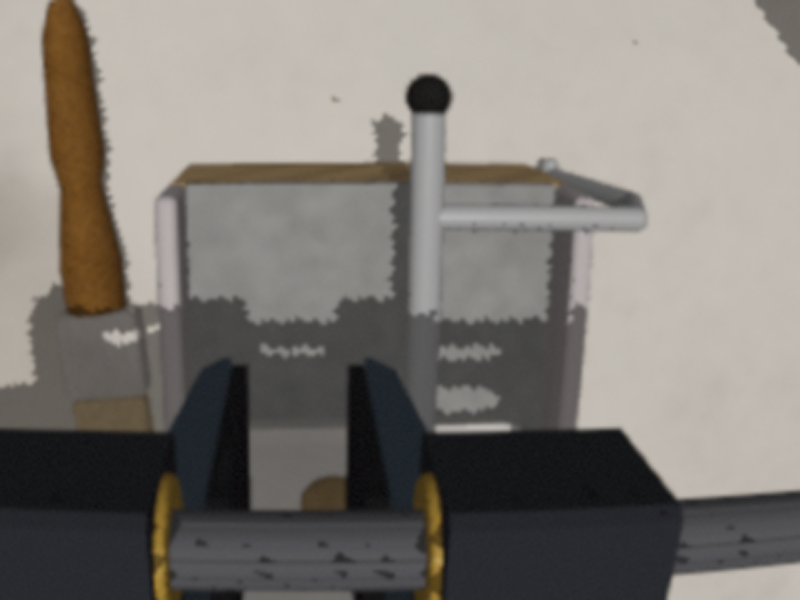

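```bash
cat >> h.py <<'E'
def wray(f,uv,z):
    K=f["mtx"];d=(np.array(uv)-K[:2,2])/K[0,0];th=np.linalg.norm(d)
    v=np.r_[d/th*np.sin(th),np.cos(th)];R=cv2.Rodrigues(f["rvec"])[0];o=-R.T@f["tvec"].ravel();w=R.T@v
    return o+w*(z-o[2])/w[2]
E
python3 - <<'E'
from h import *
f=np.load("wrist_p2.npz")
for nm,u,v,z in(("floorR -175,-50",188,183,50),("floorL -175,50",560,183,50),("wallR in -175,-50",181,197,70),("bar end -200,10",428,88,83),("dish rim L",475,427,69),("dish rim R",300,427,69)):
    print(nm,ch(wray(f,(200+u/2.5,110+v/2.5),z)).round(1))
E
python3 -m inch '[{"x":0,"y":0,"z":0,"yaw":0,"gripper":-0.58}]'
```

```text
floorR -175,-50 [-175.6  -50.    50. ]
floorL -175,50 [-176.3   51.1   50. ]
wallR in -175,-50 [-175.   -49.4   70. ]
bar end -200,10 [-202.5    9.    83. ]
dish rim L [-113.    26.9   69. ]
dish rim R [-113.5  -20.1   69. ]
time_s: 2.48
ee_pos: [383.5, 283.7, 147.3]
ee_rot: [179.8, -0.0, 122.0]
force: [0.0, -0.5, 0.7]
gripper_width: 18.9
```

```bash
python3 -m inch '[{"x":0.6,"y":-0.1,"z":0,"yaw":0,"gripper":-0.58},{"x":0.5,"y":-0.1,"z":0,"yaw":0,"gripper":-0.58},{"x":0,"y":0,"z":1,"yaw":0,"gripper":-0.58},{"x":0,"y":0,"z":1,"yaw":0,"gripper":-0.58},{"x":0,"y":0,"z":1,"yaw":0,"gripper":-0.58},{"x":0,"y":0,"z":1,"yaw":0,"gripper":-0.58},{"x":0,"y":0,"z":1,"yaw":0,"gripper":-0.58},{"x":0,"y":0,"z":1,"yaw":0,"gripper":-0.58},{"x":0,"y":0,"z":0,"yaw":0,"gripper":-0.58},{"x":0,"y":0,"z":0,"yaw":0,"gripper":-0.58}]'
python3 -c "
from h import *
from workcell import telemetry as t
print(ch(t.state()['ee_pos']))"
```

```text
time_s: 3.32
ee_pos: [375.0, 291.6, 86.1]
ee_rot: [-180.0, -0.0, 122.0]
force: [1.0, 0.0, -0.2]
gripper_width: 19.3
[-146.08943612  -22.75056367   86.06538529]
```

```bash
python3 -m inch '[{"x":0,"y":0,"z":0.5,"yaw":0,"gripper":-0.58},{"x":0,"y":0,"z":0.4,"yaw":0,"gripper":-0.58},{"x":0,"y":0.4,"z":0,"yaw":0,"gripper":-0.58},{"x":0,"y":0.4,"z":0,"yaw":0,"gripper":-0.58},{"x":0,"y":0.4,"z":0,"yaw":0,"gripper":-0.58},{"x":0,"y":0.4,"z":0,"yaw":0,"gripper":-0.58},{"x":0,"y":0.4,"z":0,"yaw":0,"gripper":-0.58},{"x":0,"y":0.4,"z":0,"yaw":0,"gripper":-0.58},{"x":0,"y":0.4,"z":0,"yaw":0,"gripper":-0.58},{"x":0,"y":0.4,"z":0,"yaw":0,"gripper":-0.58},{"x":0,"y":0.4,"z":0,"yaw":0,"gripper":-0.58},{"x":0,"y":0.4,"z":0,"yaw":0,"gripper":-0.58}]'
python3 -m inch '[{"x":0,"y":0,"z":0,"yaw":0,"gripper":-0.58},{"x":0,"y":0,"z":0,"yaw":0,"gripper":-0.58}]'
python3 -c "
from h import *
from workcell import telemetry as t
print(ch(t.state()['ee_pos']))"
```

```text
time_s: 4.32
ee_pos: [409.7, 312.9, 77.0]
ee_rot: [180.0, 0.0, 122.0]
force: [-3.1, -2.0, 2.8]
gripper_width: 18.9
time_s: 4.48
ee_pos: [409.4, 312.7, 76.8]
ee_rot: [180.0, 0.0, 122.0]
force: [-2.3, -1.6, 1.3]
gripper_width: 19.2
[-145.73997713   17.60516295   76.79810866]
```

Force on the tool is about 2.8 N toward −y, which matches the gate spring. Next I spread the fingers while keeping the left one in place.

```bash
python3 -m inch '[{"x":0,"y":0,"z":0,"yaw":0,"gripper":-0.49},{"x":0,"y":-0.2,"z":0,"yaw":0,"gripper":-0.4},{"x":0,"y":-0.2,"z":0,"yaw":0,"gripper":-0.31},{"x":0,"y":-0.2,"z":0,"yaw":0,"gripper":-0.22},{"x":0,"y":-0.2,"z":0,"yaw":0,"gripper":-0.13},{"x":0,"y":-0.2,"z":0,"yaw":0,"gripper":-0.04},{"x":0,"y":-0.2,"z":0,"yaw":0,"gripper":0.05},{"x":0,"y":-0.2,"z":0,"yaw":0,"gripper":0.14},{"x":0,"y":-0.2,"z":0,"yaw":0,"gripper":0.16},{"x":0,"y":0,"z":0,"yaw":0,"gripper":0.16},{"x":0,"y":0,"z":0,"yaw":0,"gripper":0.16},{"x":0,"y":0,"z":0,"yaw":0,"gripper":0.16}]'
python3 -c "
from h import *;look('p3')"
```

```text
time_s: 5.48
ee_pos: [395.7, 304.2, 76.9]
ee_rot: [180.0, 0.0, 122.0]
force: [-1.7, -1.2, 0.3]
gripper_width: 52.7
5.4833 chute tcp [-145.8    1.4   76.9] [180.   0. 122.] [-1.7 -1.2  0.3] 52.7
```

View pics/p3.png

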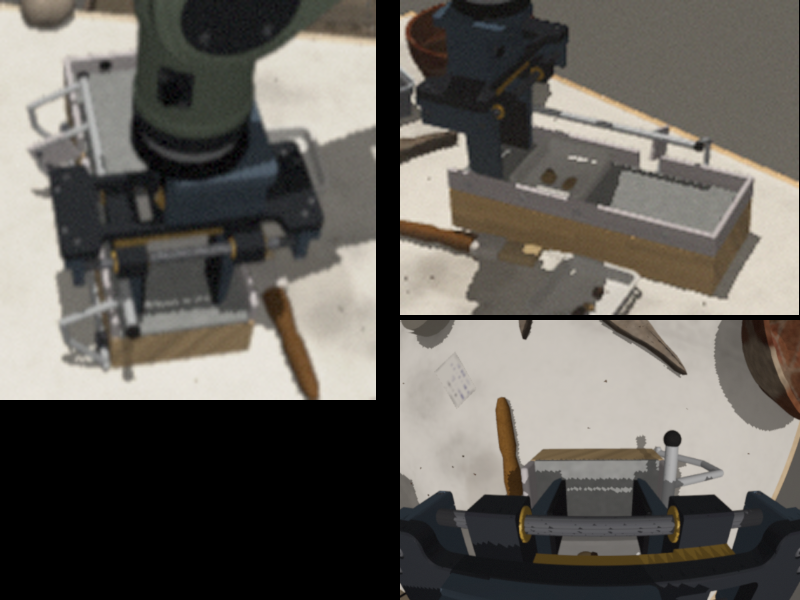

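The gate is open at about 0.42 rad, the blade is out of the channel, and both fingers are behind the dish. Now I push.

```bash
python3 -m inch '[{"x":-0.3,"y":0,"z":0,"yaw":0,"gripper":0.16},{"x":-0.4,"y":0,"z":0,"yaw":0,"gripper":0.16},{"x":-0.4,"y":0,"z":0,"yaw":0,"gripper":0.16},{"x":-0.3,"y":0,"z":0,"yaw":0,"gripper":0.16},{"x":-0.3,"y":0,"z":0,"yaw":0,"gripper":0.16},{"x":-0.4,"y":0,"z":0,"yaw":0,"gripper":0.16},{"x":-0.4,"y":0,"z":0,"yaw":0,"gripper":0.16},{"x":-0.4,"y":0,"z":0,"yaw":0,"gripper":0.16},{"x":-0.4,"y":0,"z":0,"yaw":0,"gripper":0.16},{"x":-0.4,"y":0,"z":0,"yaw":0,"gripper":0.16},{"x":-0.4,"y":0,"z":0,"yaw":0,"gripper":0.16},{"x":-0.4,"y":0,"z":0,"yaw":0,"gripper":0.16}]'
python3 -m inch '[{"x":-0.4,"y":0,"z":0,"yaw":0,"gripper":0.16},{"x":-0.4,"y":0,"z":0,"yaw":0,"gripper":0.16},{"x":-0.4,"y":0,"z":0,"yaw":0,"gripper":0.16},{"x":-0.4,"y":0,"z":0,"yaw":0,"gripper":0.16},{"x":-0.4,"y":0,"z":0,"yaw":0,"gripper":0.16},{"x":-0.4,"y":0,"z":0,"yaw":0,"gripper":0.16}]'
python3 -c "
from h import *;look('p4')"
```

```text
time_s: 6.63
ee_pos: [419.7, 265.6, 77.0]
ee_rot: [180.0, 0.0, 122.0]
force: [-3.7, 0.7, 1.1]
gripper_width: 52.8
time_s: 7.13
ee_pos: [432.3, 245.2, 77.0]
ee_rot: [-180.0, 0.0, 122.0]
force: [-2.7, 1.4, 2.2]
gripper_width: 52.8
7.1333 chute tcp [-76.4   1.3  77. ] [-180.    0.  122.] [-2.7  1.4  2.2] 52.8
```

View pics/p4.png

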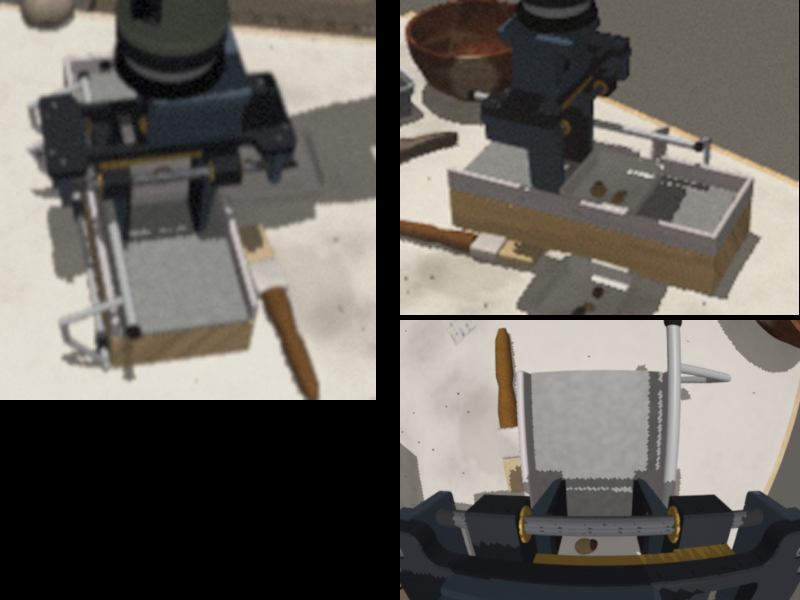

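The dish is sliding straight with the gate held open. I'll continue.

```bash
python3 -m inch '[{"x":-0.4,"y":0,"z":0,"yaw":0,"gripper":0.16},{"x":-0.4,"y":0,"z":0,"yaw":0,"gripper":0.16},{"x":-0.4,"y":0,"z":0,"yaw":0,"gripper":0.16},{"x":-0.4,"y":0,"z":0,"yaw":0,"gripper":0.16},{"x":-0.4,"y":0,"z":0,"yaw":0,"gripper":0.16},{"x":-0.4,"y":0,"z":0,"yaw":0,"gripper":0.16},{"x":-0.4,"y":0,"z":0,"yaw":0,"gripper":0.16},{"x":-0.4,"y":0,"z":0,"yaw":0,"gripper":0.16},{"x":-0.4,"y":0,"z":0,"yaw":0,"gripper":0.16},{"x":-0.4,"y":0,"z":0,"yaw":0,"gripper":0.16},{"x":-0.4,"y":0,"z":0,"yaw":0,"gripper":0.16},{"x":-0.4,"y":0,"z":0,"yaw":0,"gripper":0.16}]'
python3 -m inch '[{"x":-0.4,"y":0,"z":0,"yaw":0,"gripper":0.16},{"x":-0.4,"y":0,"z":0,"yaw":0,"gripper":0.16},{"x":-0.4,"y":0,"z":0,"yaw":0,"gripper":0.16},{"x":-0.4,"y":0,"z":0,"yaw":0,"gripper":0.16},{"x":-0.4,"y":0,"z":0,"yaw":0,"gripper":0.16},{"x":-0.4,"y":0,"z":0,"yaw":0,"gripper":0.16},{"x":-0.2,"y":0,"z":0,"yaw":0,"gripper":0.16},{"x":-0.2,"y":0,"z":0,"yaw":0,"gripper":0.16},{"x":0,"y":0,"z":0,"yaw":0,"gripper":0.16}]'
python3 -c "
from h import *
from workcell import telemetry as t
print(ch(t.state()['ee_pos']))"
```

```text
time_s: 8.28
ee_pos: [457.8, 204.5, 76.9]
ee_rot: [-180.0, 0.0, 122.0]
force: [-3.4, 0.3, 0.5]
gripper_width: 52.7
time_s: 9.03
ee_pos: [472.7, 180.7, 77.0]
ee_rot: [180.0, 0.0, 122.0]
force: [-2.8, -1.0, -0.2]
gripper_width: 53.2
[-0.22637255  1.33644634 76.95593906]
```

```bash
python3 -m inch '[{"x":-0.2,"y":0,"z":0,"yaw":0,"gripper":0.16},{"x":-0.2,"y":0,"z":0,"yaw":0,"gripper":0.16},{"x":-0.2,"y":0,"z":0,"yaw":0,"gripper":0.16},{"x":-0.1,"y":0,"z":0,"yaw":0,"gripper":0.16},{"x":0,"y":0,"z":0,"yaw":0,"gripper":0.16}]'
python3 -m inch '[{"x":-0.1,"y":0,"z":0,"yaw":0,"gripper":0.16},{"x":0,"y":0,"z":0,"yaw":0,"gripper":0.16}]'
python3 -m inch '[{"x":-0.1,"y":0,"z":0,"yaw":0,"gripper":0.16},{"x":0,"y":0,"z":0,"yaw":0,"gripper":0.16}]'
python3 -c "
from h import *
from workcell import telemetry as t
print(ch(t.state()['ee_pos']))"
```

```text
time_s: 9.45
ee_pos: [476.2, 175.1, 76.9]
ee_rot: [-180.0, -0.0, 122.0]
force: [-4.0, 1.2, -0.9]
gripper_width: 52.8
time_s: 9.62
ee_pos: [476.2, 174.9, 76.9]
ee_rot: [-180.0, -0.1, 122.0]
force: [-3.5, 3.0, 1.1]
gripper_width: 52.5
time_s: 9.78
ee_pos: [476.3, 174.6, 76.9]
ee_rot: [-180.0, -0.2, 121.9]
force: [-6.3, 5.5, 0.7]
gripper_width: 52.6
[ 6.78620308  1.12763266 76.94816726]
```

```bash
python3 -m inch '[{"x":-0.1,"y":0,"z":0,"yaw":0,"gripper":0.16},{"x":0,"y":0,"z":0,"yaw":0,"gripper":0.16}]'
python3 - <<'E'
from h import *
look('p5')
o=[np.load(f"{n}_p5.npz")["pixels"][:,:,::-1] for n in("scene","side")]
a=cv2.resize(o[0][185:285,300:400],(500,500),interpolation=2)[:, :300];b=cv2.resize(o[1][235:325,285:375],(500,500),interpolation=2)
cv2.imwrite("pics/p5c.png",np.hstack([a,b]))
E
```

```text
time_s: 9.95
ee_pos: [476.3, 174.5, 76.9]
ee_rot: [-180.0, -0.3, 121.9]
force: [-8.1, 7.7, 1.7]
gripper_width: 52.7
9.95 chute tcp [ 6.9  1.1 76.9] [-180.    -0.3  121.9] [-8.1  7.7  1.7] 52.7
```

View pics/p5c.png

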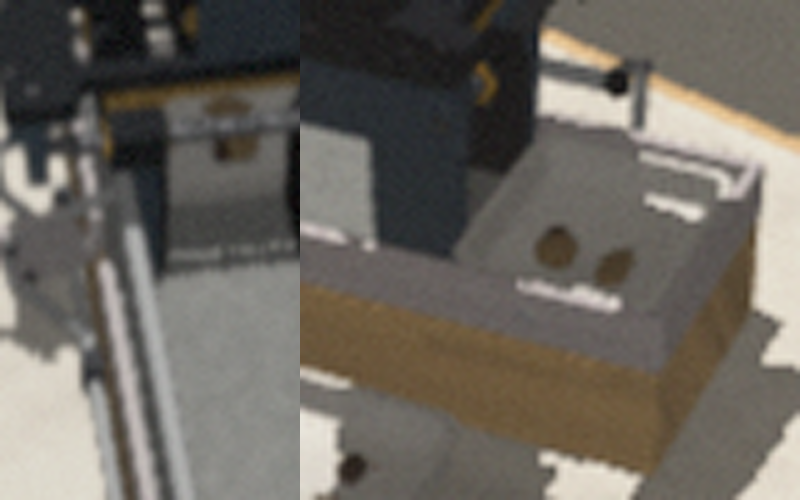

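The dish's leading rim sits against the end stop, and 11 N gives no further travel. Now I back the fingers out before the blade, still holding the bar, then ease the gate shut.

```bash
python3 -m inch '[{"x":0.2,"y":0,"z":0,"yaw":0,"gripper":0.16},{"x":0.4,"y":0,"z":0,"yaw":0,"gripper":0.16},{"x":0.7,"y":0,"z":0,"yaw":0,"gripper":0.16},{"x":0.8,"y":0,"z":0,"yaw":0,"gripper":0.16},{"x":0.8,"y":0,"z":0,"yaw":0,"gripper":0.16},{"x":0.8,"y":0,"z":0,"yaw":0,"gripper":0.16},{"x":0.8,"y":0,"z":0,"yaw":0,"gripper":0.16},{"x":0.8,"y":0,"z":0,"yaw":0,"gripper":0.16},{"x":0.8,"y":0,"z":0,"yaw":0,"gripper":0.16},{"x":0.8,"y":0,"z":0,"yaw":0,"gripper":0.16},{"x":0.8,"y":0,"z":0,"yaw":0,"gripper":0.16},{"x":0,"y":0,"z":0,"yaw":0,"gripper":0.16}]'
python3 -m inch '[{"x":0,"y":0,"z":0,"yaw":0,"gripper":0.08},{"x":0,"y":0,"z":0,"yaw":0,"gripper":0},{"x":0,"y":0,"z":0,"yaw":0,"gripper":-0.1},{"x":0,"y":0,"z":0,"yaw":0,"gripper":-0.2},{"x":0,"y":0,"z":0,"yaw":0,"gripper":-0.3},{"x":0,"y":0,"z":0,"yaw":0,"gripper":-0.4},{"x":0,"y":0,"z":0,"yaw":0,"gripper":-0.5},{"x":0,"y":0,"z":0,"yaw":0,"gripper":-0.6},{"x":0,"y":0,"z":0,"yaw":0,"gripper":-0.6},{"x":0,"y":0,"z":0,"yaw":0,"gripper":-0.6}]'
python3 -c "
from h import *
from workcell import telemetry as t
print(ch(t.state()['ee_pos']))"
```

```text
time_s: 11.1
ee_pos: [435.9, 239.4, 76.9]
ee_rot: [-180.0, -0.1, 122.1]
force: [-3.1, 0.7, -0.1]
gripper_width: 52.8
time_s: 11.93
ee_pos: [437.0, 237.9, 77.0]
ee_rot: [180.0, 0.0, 122.0]
force: [-1.7, -1.6, -0.4]
gripper_width: 18.5
[-67.65036871   1.39182508  76.99467964]
```

```bash
python3 -m inch '[{"x":0,"y":-0.3,"z":0,"yaw":0,"gripper":-0.6},{"x":0,"y":-0.3,"z":0,"yaw":0,"gripper":-0.6},{"x":0,"y":-0.3,"z":0,"yaw":0,"gripper":-0.6},{"x":0,"y":-0.3,"z":0,"yaw":0,"gripper":-0.6},{"x":0,"y":-0.3,"z":0,"yaw":0,"gripper":-0.6},{"x":0,"y":-0.3,"z":0,"yaw":0,"gripper":-0.6},{"x":0,"y":-0.3,"z":0,"yaw":0,"gripper":-0.6},{"x":0,"y":-0.25,"z":0,"yaw":0,"gripper":-0.6},{"x":0,"y":0,"z":0,"yaw":0,"gripper":-0.6},{"x":0,"y":0,"z":0,"yaw":0,"gripper":-0.6}]'
python3 -m inch '[{"x":0,"y":0,"z":-0.5,"yaw":0,"gripper":-0.6},{"x":0,"y":0,"z":-1,"yaw":0,"gripper":-0.6},{"x":0,"y":0,"z":-2,"yaw":0,"gripper":-0.6},{"x":0,"y":0,"z":-2,"yaw":0,"gripper":-0.6},{"x":0,"y":0,"z":-2,"yaw":0,"gripper":-0.6},{"x":0,"y":0,"z":-2,"yaw":0,"gripper":-0.6},{"x":0,"y":0,"z":-3,"yaw":0,"gripper":-0.6},{"x":0,"y":0,"z":-3,"yaw":0,"gripper":-0.6},{"x":2,"y":0,"z":-3,"yaw":0,"gripper":-0.6},{"x":3,"y":0,"z":-2,"yaw":0,"gripper":-0.6},{"x":3,"y":0,"z":0,"yaw":0,"gripper":-0.6},{"x":3,"y":0,"z":0,"yaw":0,"gripper":-0.6}]'
python3 -m inch '[{"x":3,"y":0,"z":-2,"yaw":0,"gripper":-0.6},{"x":3,"y":0,"z":-2,"yaw":0,"gripper":-0.6},{"x":3,"y":0,"z":0,"yaw":0,"gripper":-0.6},{"x":0,"y":0,"z":0,"yaw":0,"gripper":-0.6},{"x":0,"y":0,"z":0,"yaw":0,"gripper":-0.6}]'
python3 - <<'E'
from h import *
look('p6')
o=[np.load(f"{n}_p6.npz")["pixels"][:,:,::-1] for n in("scene","side")]
a=cv2.resize(o[0][180:335,295:405],(400,564),interpolation=2);b=cv2.resize(o[1][220:340,285:375],(400,533),interpolation=2)
I=np.zeros((564,800,3),np.uint8);I[:,:400]=a;I[:533,400:]=b;cv2.imwrite("pics/p6c.png",I)
E
```

```text
time_s: 12.77
ee_pos: [417.2, 225.7, 77.2]
ee_rot: [179.9, 0.0, 122.0]
force: [1.3, 0.6, 0.0]
gripper_width: 18.2
time_s: 13.77
ee_pos: [358.8, 320.2, 284.3]
ee_rot: [179.7, -0.0, 121.9]
force: [-0.1, 0.4, -1.5]
gripper_width: 18.3
time_s: 14.18
ee_pos: [310.3, 396.0, 322.2]
ee_rot: [180.0, 0.0, 122.2]
force: [-0.5, 0.2, -0.5]
gripper_width: 18.5
14.1833 chute tcp [-268.9  -22.3  322.2] [180.    0.  122.2] [-0.5  0.2 -0.5] 18.5
```

View pics/p6c.png

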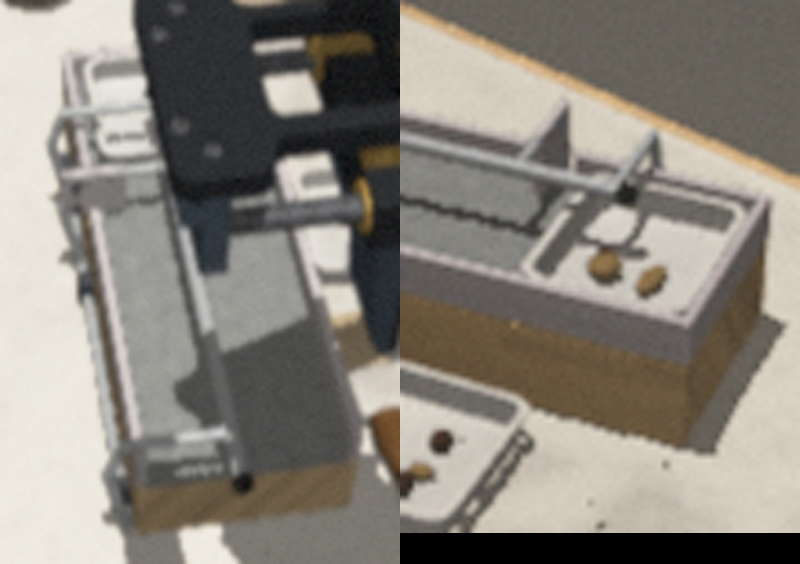

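```bash
python3 -c "
from workcell import env;print(env.job_done())"
```

```text
the job is handed in; nothing more can be done
None
```

I slid the finds dish along the chute, past the gate and up against the end stop. The gate then closed behind it, and the job is handed in.

**What I did:** I opened the gate by its bar with the left finger, to about 0.42 rad. I then spread the fingers and pushed the dish with both of them while the left one kept leaning on the bar. Afterwards I backed the fingers out, let the gate ease shut, and lifted clear at about 14 s. The dish was only pushed.

**Last checks:**
- **Dish:** the last picture shows it at the end stop with its trailing rim past the blade. Pushing with about 11 N moved it no further.
- **Gate:** it is shut, with the bar end back at its starting pixel.
- **Robot:** it is clear of everything, with the force reading near zero.
- **Other objects:** the spare dish shows no sign of having moved. I did not specifically check the brush, sherd or stone at the end.

**One disagreement:** contact came at chute x = 6.9 mm where I expected about 9 mm. That is roughly within my measurement error, but I did not measure the final rim position separately.

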